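# Walk a valve-body casting round to face the bench fence

### The arm

A 6-joint arm with a two-finger parallel gripper is mounted at the origin on the work surface. World frame = base frame: x ahead of the robot, y to its left, z up, the work surface at z = 0. Lengths are in mm, angles in rad, forces in N, time in s.
With the tool pointing down it reaches from about 350 to 975 mm from the base axis. Payload 7.1 kg.
Tool frame: the origin (TCP) lies at the very end of the fingers, on their centre line; the grasp point (between the pads) lies 19 mm behind it (ctrl.pinch_z is the z of the grasp point in the tool frame, in mm); z points along the fingers, y is the direction in which the jaws open and shut (so a half turn about z gives the same grasp; the last joint's range is limited). The gripper opens to 88 mm and grips with 3 to 60 N. Pads are 20 mm wide; open, the fingers measure 115 mm over their backs; the gripper's body (75 mm by 178 mm) begins 61 mm behind the grasp point.
Start: joints at [-1.324, 0.423, 1.63, -0, 1.089, -0.019], TCP at [164.194, -603.03, 222.675] pointing down, gripper open.
Joint ranges: [-3, 3], [-0.9, 2.11], [0.09, 2.58], [-1.31, 4.45], [0.11, 2.69], [-2.54, 2.54]. Speed limits (rad/s): [2.39, 2.39, 3.01, 3.14, 3.14, 3.14].

### API

Orientations are given as a rotation vector (axis times angle).
In Python, from workcell import get_obs, optics, ctrl gives the robot as it stands.
- The arm moves only by the shell command python3 -m jog 'ROWS'. ROWS is a JSON object of lists of equal length, an entry for each row: "delta_rot": the turn, a rotation vector about the tool's x, y, z in rad, a list of three; "translation": the shift along the tool's x, y, z in mm, a list of three; "hand": the opening, from -1 (shut) to 1 (fully open). In form: {"delta_rot": [[rx, ry, rz], ...], "translation": [[x, y, z], ...], "hand": [hand, ...]}. A call has 1 to 5 rows; each row is the pose to reach, as a shift and turn from the pose commanded when the call began, along the tool's axes at that moment; what a row does not reach only later rows make up. A row lasts 1/10 s, in which the tool goes at most 50 mm and 8.59 degrees, less where a joint would pass 70% of its speed; a pose out of reach is approached as far as the arm can. A call with a gripper value outside its range is refused whole. The fingers move at their own pace and stop on an object; the grip force is fixed at half the most. Time passes only in rows, so rows that repeat a pose let the fingers close. It gives the time, the measured TCP pose, the force and the opening at its end, in the units of the state.
- get_obs(): the state, without advancing time (a new reading comes with each control period).
- optics.get_image(name): name is "scene" or "top" or "wrist"; returns the picture (480x640x3 uint8, red, green, blue); there is no depth.
- optics.calibration(name): a dict with "intrinsics" (3x3 intrinsics, pixels), "cam_to_world" (4x4, takes a point from camera to world coordinates). Camera axes: x right, y up, looking along -z (the intrinsics and any distortion apply to the point x, -y, -z); pixel columns grow to the right and rows downward; lengths in mm; the calibration is good to about 2 mm. The wrist camera is an equidistant fisheye: a pixel r from the principal point sees the ray r / f radians off the axis. A picture is of the moment at which its call begins: read the wrist's pose just before it. calibration takes no time and is no camera call; for the wrist camera it gives the pose at the moment of the call.
- ctrl.close_job(): hands the job in, once; it reports no verdict.
The state is a dict: "t": time; "qpos": joint angles; "qvel": joint speeds; "joint_torque": joint torques, N m; "ee_pos": TCP position; "orientation": TCP orientation; "ft_force": force on the tool from outside, world axes, zero at the start; "moment": the same for the moment, N m; "width": finger opening in mm.
Only numpy, scipy, OpenCV 4.12 (cv2) and the standard library are available. Lean on these libraries where they do the work, as an engineer would, in place of code of your own. Each camera call takes 0.05 s, during which the arm holds its last target. There are 200 camera calls.

### The job

Without gripping or lifting it, push the heavy valve-body casting round by its corners, alternating ends so that it turns about on the spot well clear of the fence, until its bright machined face (the long one with three round ports) looks squarely at the steel fence. Only then push it straight home, so that the machined face lies flush against the fence, midway between the two clamps, and let go of it. Do not let the casting hit the fence while it is still skewed, and leave the can, gear, mallet and piston where they are.

Things in the scene. Friction and masses are not known exactly. Their poses are not given: they have to be found in the camera images.
- block: grey cast block 120 mm long (x) by 88 (y) by 45 high, about 0.9 kg, loose; bolt heads and bosses on top add 4 mm. Origin: centre of its underside, z up. The bright machined face with three dark round ports is the long face towards its -y, the ribbed rear face is +y. It starts turned 45 to 95 degrees counter-clockwise (from above) from its final heading, its origin 130 to 145 mm from the fence's face
- machined_face (a point): the centre of the casting's machined face, 22.5 mm above its underside and 44 mm from its origin along its -y; the axes are those of the casting
- fence: fixed steel fence, 240 mm long (x), 30 mm high; its face is its plane y = 0 and looks to its +y (roughly the robot's left). Behind it (y 0 to -85 mm) two open toggle clamps at x = -45 and +45 mm, 70 mm high. Origin: foot of the face, midway between the clamps. At the end the casting's x points along the fence's x and the casting's origin lies at x = 0, y = 44 mm in this frame
- gear: bystander: steel gear 84 mm across, 40 mm high, lying flat beyond the work, to its left; origin at its underside centre
- can: bystander: spray can, 60 mm across, 150 mm high, to the right of the fence; origin at its underside centre
- mallet: bystander: rubber mallet with a red handle lying to the left of the work, about along the robot's x; origin at its underside, near the middle
- piston: bystander: small upright aluminium piston, 28 mm across, 50 mm high, beyond the fence; origin at its underside centre
Mind the look-alikes: they are no part of the job. Leave any blue or turquoise look-alike of the block alone.

How it is judged:
By the outcome, as a careful person would: the job done as asked, in the order asked, and still so for the second after the job is handed in, with the robot touching nothing.
It also fails if it takes over 72 s, if anything falls off the work surface, if the arm or the gripper's body presses on something with over 40 N, if the wrist force passes 120 N, or if a joint passes its speed limit or range.

## Working session

There is one attempt and no reset: what is moved stays moved. The work goes in short steps, Python scripts to look and compute and a shell command to move; the robot and the scene stay as the last step left them, time stands still between calls to the robot, and variables do not carry over. Pictures are saved under pics/ and viewed, about 8 in all and at most 12, crops included, and the job is handed in when it is done.

```bash
mkdir -p pics; ls; python3 - <<'E'
from workcell import get_obs, optics, ctrl
import cv2,numpy as np
o=get_obs();print(o['t'],o['ee_pos'],o['orientation'],o['width'],ctrl.pinch_z)
for n in ['top','scene']:
    im=optics.get_image(n);cv2.imwrite(f'pics/{n}0.png',im[:,:,::-1])
    c=optics.calibration(n);print(n,{k:np.round(v,3).tolist() if not isinstance(v,str) else v for k,v in c.items()})
E
```

```text
pics
0.0 [ 164.07296621 -602.46722761  221.88082107] [-3.11231865e+00 -4.16094684e-01  2.69453306e-04] 87.58590522460628 -18.700000000000003
top {'intrinsics': [[469.319, 0.0, 311.25], [0.0, 469.319, 240.248], [0.0, 0.0, 1.0]], 'cam_to_world': [[0.015, 0.993, -0.12, 458.536], [-1.0, 0.016, 0.004, -45.682], [0.006, 0.12, 0.993, 1114.89], [0.0, 0.0, 0.0, 1.0]]}
scene {'intrinsics': [[563.679, 0.0, 330.447], [0.0, 563.679, 238.007], [0.0, 0.0, 1.0]], 'cam_to_world': [[-0.548, -0.458, 0.7, 1373.315], [0.836, -0.31, 0.452, 500.293], [0.01, 0.833, 0.553, 703.702], [0.0, 0.0, 0.0, 1.0]]}
```

View pics/top0.png

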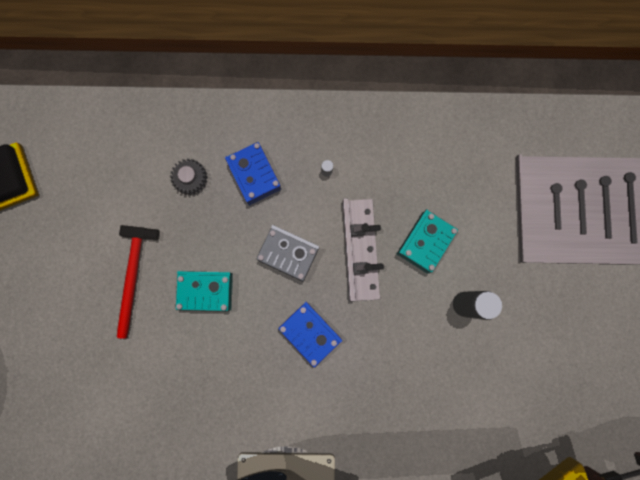

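View pics/scene0.png

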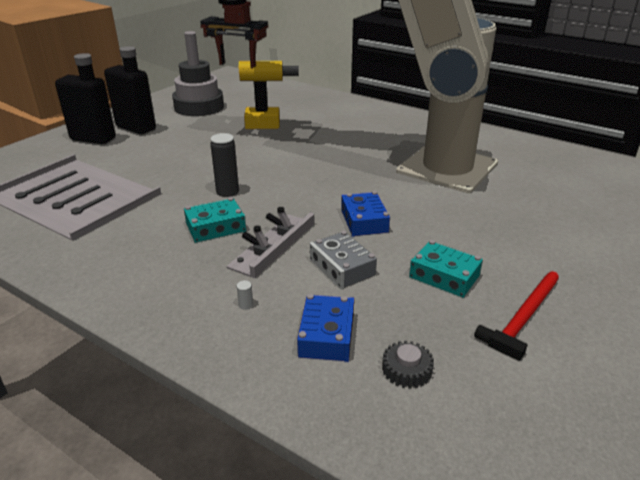

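The top view shows five block-like things: grey (288,253), blue (253,172) and (310,335), turquoise (203,291) and (428,242). The grey one fits, because it is the only uncoloured one, and its bright edge is towards the image top. The fence is at (362,250). I'll confirm this in an enlarged crop.

```bash
python3 - <<'E'
import cv2,numpy as np
t=cv2.imread('pics/top0.png');s=cv2.imread('pics/scene0.png')
a=cv2.resize(t[190:310,245:395],None,fx=5,fy=5,interpolation=cv2.INTER_CUBIC)
for i in range(0,150,10):
    cv2.line(a,(i*5,0),(i*5,8 if i%50 else 20),(0,255,255),1)
for i in range(0,120,10):
    cv2.line(a,(0,i*5),(8 if i%50 else 20,i*5),(0,255,255),1)
cv2.imwrite('pics/c1.png',a)
b=cv2.resize(s[195:295,220:385],None,fx=4.8,fy=4.8,interpolation=cv2.INTER_CUBIC)
cv2.imwrite('pics/c2.png',b)
E
```

```text
(no output)
```

View pics/c1.png

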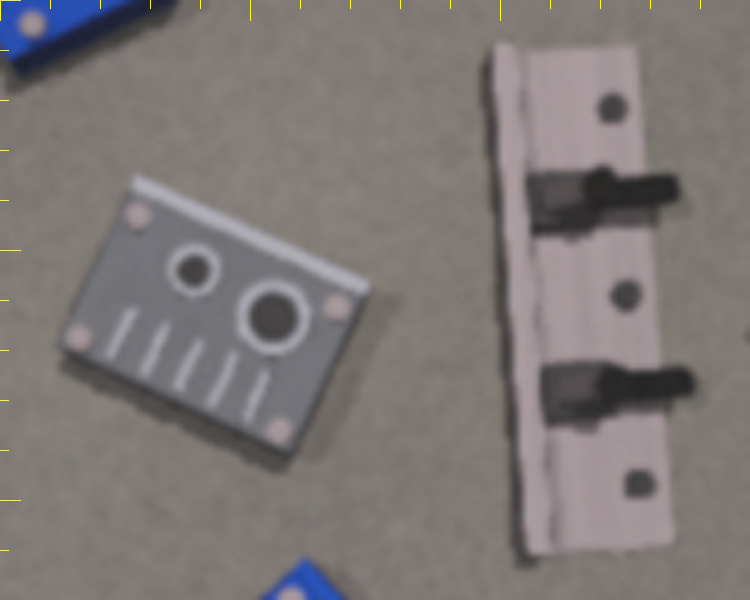

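View pics/c2.png

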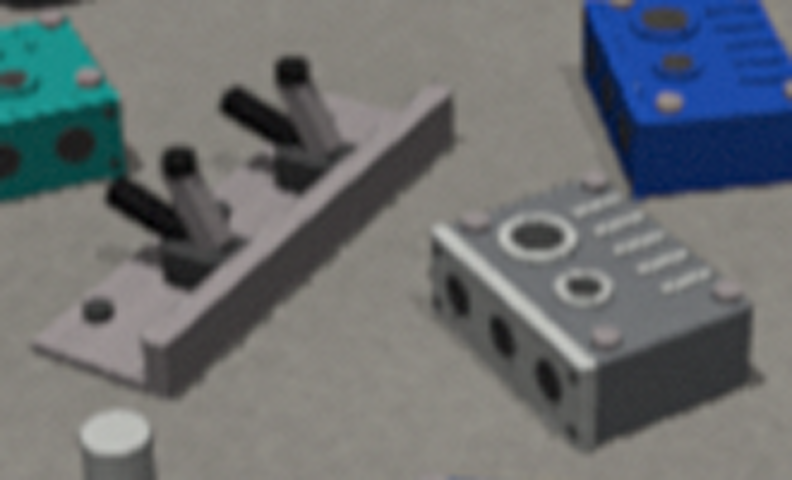

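```bash
cat > h.py <<'E'
from workcell import get_obs, optics, ctrl
import cv2,numpy as np
def px2w(uv,z,name='top'):
    c=optics.calibration(name);K=c['intrinsics'];T=c['cam_to_world']
    uv=np.atleast_2d(uv).astype(float)
    d=np.c_[(uv[:,0]-K[0][2])/K[0][0],-(uv[:,1]-K[1][2])/K[1][1],-np.ones(len(uv))]@T[:3,:3].T
    return T[:3,3]+d*((z-T[2,3])/d[:,2])[:,None]
def w2px(P,name='top'):
    c=optics.calibration(name);K=c['intrinsics'];T=c['cam_to_world']
    p=(np.atleast_2d(P)-T[:3,3])@T[:3,:3]
    return np.c_[K[0][0]*p[:,0]/-p[:,2]+K[0][2],-K[1][1]*p[:,1]/-p[:,2]+K[1][2]]
# fence from first picture: top front edge, z=30
_f=px2w([[245+492/5,190+45/5],[245+527/5,190+553/5]],30)[:,:2]
F0=_f.mean(0); fx=_f[0]-_f[1]; FL=np.hypot(*fx); fx/=FL; fy=np.array([-fx[1],fx[0]])
def tofence(p): p=np.asarray(p)[...,:2]-F0; return np.stack([p@fx,p@fy],-1)
def fromfence(q): q=np.asarray(q,float); return F0+q[...,:1]*fx+q[...,1:2]*fy
def blockmask(im,roi=(250,205,345,300)):
    x0,y0,x1,y1=roi
    m=np.zeros(im.shape[:2],np.uint8); a=im.astype(int)
    d=a[...,2]-a[...,0]
    ok=(d>=-2)&(d<40)&(a.max(2)>50); m[y0:y1,x0:x1]=ok[y0:y1,x0:x1]
    m=cv2.morphologyEx(m,cv2.MORPH_CLOSE,np.ones((5,5)))
    m=cv2.morphologyEx(m,cv2.MORPH_OPEN,np.ones((5,5)))
    cs,_=cv2.findContours(m,0,2); return m,max(cs,key=cv2.contourArea)
def state():
    o=get_obs();print('t',round(o['t'],2),'tcp',o['ee_pos'].round(1),'rot',o['orientation'].round(3),'F',o['ft_force'].round(1),'w',round(o['width'],1))
E
python3 - <<'E'
from h import *
im=cv2.imread('pics/top0.png')[...,::-1]
C=np.array([[135,178],[370,288],[288,450],[65,346]])/5+[245,190]
B=np.array([[138,214],[337,306],[279,430],[78,336]])/5+[245,190]
for P,z in((C,45),(B,49)):
    p=px2w(P,z); q=tofence(p); print('world',p.round(0).tolist(),'c',p.mean(0)[:2].round(1),'fence c',q.mean(0).round(1))
    xd=q[0]-q[1]; xd2=q[3]-q[2]; print('len',np.hypot(*xd),np.hypot(*xd2),'w',np.hypot(*(q[0]-q[3])),'ang',np.degrees(np.arctan2(xd[1],xd[0])),np.degrees(np.arctan2(xd2[1],xd2[0])))
print('fence',F0,fx,FL,np.degrees(np.arctan2(fx[1],fx[0])))
m,c=blockmask(im); print(cv2.minAreaRect(c),cv2.contourArea(c),im[255,290],im[270,300],im[280,280])
# bystanders & lookalikes approx
for n,uv,z in(('gear',(188,176),40),('blue1',(253,172),45),('blue2',(310,335),45),('teal',(203,291),45),('can',(488,305),150),('piston',(327,167),50)):
    p=px2w(uv,z); print(n,p[0].round(0),tofence(p).round(0))
R,_=cv2.Rodrigues(get_obs()['orientation']);print(R.round(3))
E
```

```text
world [[620.0, 41.0, 45.0], [571.0, -68.0, 45.0], [496.0, -32.0, 45.0], [542.0, 71.0, 45.0]] c [557.5   2.9] fence c [ -2.4 136.7]
len 119.55810406275211 112.39558142401839 w 83.6332579167354 ang 61.40541709917228 61.68728072248282
world [[603.0, 39.0, 49.0], [562.0, -53.0, 49.0], [505.0, -28.0, 49.0], [547.0, 65.0, 49.0]] c [554.3   5.6] fence c [ -5.4 139.7]
len 100.49793653002072 101.06585794110109 w 62.12638612480713 ang 61.71216895106566 61.61088744788317
fence [ 570.07818425 -133.28303462] [0.99721245 0.07461453] 237.68058557430538 4.279074428976637
((287.2627868652344, 252.72264099121094), (52.558624267578125, 39.38875961303711), 25.01689338684082) 1941.0 [116 115 121] [117 117 122] [127 121 116]
gear [735. 241.  40.] [[193. 361.]]
blue1 [746.  88.  45.] [[192. 208.]]
blue2 [374. -51.  45.] [[-190.   97.]]
teal [468. 193.  45.] [[-77. 333.]]
can [ 448. -413.  150.] [[-143. -269.]]
piston [760. -84.  50.] [[193.  35.]]
[[ 0.965  0.263 -0.   ]
 [ 0.263 -0.965  0.001]
 [ 0.    -0.001 -1.   ]]
```

The enlarged crops confirm the grey casting. Its bright face with three ports looks at (318,215) in the top picture, and the fence's front edge runs (343,199)–(350,301). The casting is about 62° counter-clockwise of its goal, with its centre at about (-4,138) in the fence frame. I'll move above the first push point and line the tool up with the fence, so that tool x is fence y and tool y is fence x.

```bash

python3 -m jog '{"delta_rot":[[0,0,0],[0,0,0],[0,0,0],[0,0,0],[0,0,0]],"translation":[[30,-33,0],[60,-67,0],[90,-100,0],[120,-133,0],[150,-166,0]],"hand":[-1,-1,-1,-1,-1]}'
python3 -m jog '{"delta_rot":[[0,0,0],[0,0,0],[0,0,0],[0,0,0],[0,0,0]],"translation":[[30,-33,0],[60,-67,0],[90,-100,0],[120,-133,0],[150,-166,0]],"hand":[-1,-1,-1,-1,-1]}'
python3 -m jog '{"delta_rot":[[0,0,0],[0,0,0],[0,0,0],[0,0,0],[0,0,0]],"translation":[[30,-33,0],[60,-67,0],[90,-100,0],[120,-133,0],[150,-166,0]],"hand":[-1,-1,-1,-1,-1]}'
python3 -m jog '{"delta_rot":[[0,0,0],[0,0,0],[0,0,0],[0,0,0]],"translation":[[20,-23,0],[40,-46,0],[58,-66,0],[58,-66,0]],"hand":[-1,-1,-1,-1]}'
python3 -m jog '{"delta_rot":[[0,0,-0.14],[0,0,-0.28],[0,0,-0.42],[0,0,-0.56],[0,0,-0.69]],"translation":[[0,0,0],[0,0,0],[0,0,0],[0,0,0],[0,0,0]],"hand":[-1,-1,-1,-1,-1]}'
python3 -m jog '{"delta_rot":[[0,0,-0.14],[0,0,-0.28],[0,0,-0.42],[0,0,-0.56],[0,0,-0.69]],"translation":[[0,0,0],[0,0,0],[0,0,0],[0,0,0],[0,0,0]],"hand":[-1,-1,-1,-1,-1]}'
cat >> h.py <<'E'
def fs():
    o=get_obs();R,_=cv2.Rodrigues(o['orientation'])
    print('t',round(o['t'],2),'fence',tofence(o['ee_pos']).round(1),'z',o['ee_pos'][2].round(1),'yaw(tool x vs fy) deg',np.degrees(np.arctan2(-R[:2,0]@fx,R[:2,0]@fy)).round(2),'tilt',R[:2,2].round(3),'F',o['ft_force'].round(1),'w',round(o['width'],1))
E
python3 -c "
from h import *;fs()"
```

```text
t: 0.6
ee_pos: [265.6, -401.7, 222.4]
orientation: [-3.114, -0.416, 0.0]
ft_force: [1.0, -0.0, 0.2]
width: 51.5
t: 1.1
ee_pos: [366.8, -202.1, 222.7]
orientation: [-3.114, -0.416, -0.0]
ft_force: [0.6, -0.1, 1.7]
width: 11.2
t: 1.6
ee_pos: [467.9, -2.4, 222.6]
orientation: [3.114, 0.417, -0.0]
ft_force: [0.3, -0.8, 0.3]
width: 0.2
t: 2.0
ee_pos: [507.3, 76.9, 222.5]
orientation: [-3.113, -0.421, -0.001]
ft_force: [-0.6, -0.6, 0.3]
width: 0.6
t: 2.5
ee_pos: [505.4, 73.6, 222.4]
orientation: [-2.786, -1.452, 0.002]
ft_force: [0.4, -0.4, 0.7]
width: 0.6
t: 3.0
ee_pos: [505.4, 73.6, 222.4]
orientation: [-2.13, -2.308, 0.001]
ft_force: [-0.1, 0.3, -0.0]
width: 0.5
t 3.0 fence [-49.  211.2] z 222.4 yaw(tool x vs fy) deg 0.31 tilt [-0.001 -0.   ] F [-0.1  0.3 -0. ] w 0.5
```

```bash
cat >> h.py <<'E'
def push(c,th,end,dth,s=45,n=6,gap=14,hx=13.5,hy=10,r2=1850):
    """end 'A': rear face,+x end; 'B': machined face,-x end; 'A-'/'B-': ccw ends. fence frame, deg; returns finger centres"""
    c=np.array(c,float);th=np.radians(th);dth=np.radians(dth)
    side=1 if end[0]=='A' else -1; ss=s*side*(-1 if end.endswith('-') else 1)
    ax=lambda t:(np.array([np.cos(t),np.sin(t)]),np.array([-np.sin(t),np.cos(t)]))
    xb,yb=ax(th);k=c-xb*np.sign(ss)*r2/s
    out=[]
    def fc(c,t,g):
        x,y=ax(t);nrm=side*y;return c+ss*x+nrm*(44+hx*abs(nrm[0])+hy*abs(nrm[1])+g)
    out.append(fc(c,th,gap))
    for i in range(n+1):
        a=i/n*dth;R=np.array([[np.cos(a),-np.sin(a)],[np.sin(a),np.cos(a)]])
        ci=k+R@(c-k);out.append(fc(ci,th+a,0))
    out.append(fc(ci,th+a,gap+6))
    out=np.array(out);print('block after',ci.round(1),np.degrees(th+a).round(1))
    print('start (dy,dx from tcp):',(out[0]-tofence(get_obs()['ee_pos']))[::-1].round(1),'abs',out[0].round(0))
    print('then cumulative [ty(fence y),tx(fence x)]:',(out[1:]-out[0])[:,::-1].round(1).tolist())
    return ci,np.degrees(th+a)
E
python3 -c "
from h import *
c,t=push((-4,138),61.6,'A',-16)
push(c,t,'B',-16)"
```

```text
block after [  5.2 131.2] 45.6
start (dy,dx from tcp): [1.9 0.8] abs [-48. 213.]
then cumulative [ty(fence y),tx(fence x)]: [[-6.7, 12.3], [-6.1, 17.1], [-5.9, 22.0], [-5.9, 26.9], [-6.1, 31.8], [-6.6, 36.7], [-7.3, 41.6], [6.7, 27.3]]
block after [ -1.8 140.3] 29.6
start (dy,dx from tcp): [-164.3   76.1] abs [27. 47.]
then cumulative [ty(fence y),tx(fence x)]: [[9.8, -10.0], [10.8, -14.9], [12.0, -19.8], [13.5, -24.6], [15.3, -29.4], [17.3, -34.0], [19.6, -38.6], [2.2, -28.8]]
```

```bash

python3 -m jog '{"delta_rot":[[0,0,0],[0,0,0],[0,0,0],[0,0,0],[0,0,0]],"translation":[[2,1,45],[2,1,90],[2,1,135],[2,1,175],[2,1,207]],"hand":[-1,-1,-1,-1,-1]}'
python3 -m jog '{"delta_rot":[[0,0,0],[0,0,0],[0,0,0],[0,0,0],[0,0,0]],"translation":[[-3,4,0],[-5,8,0],[-6,12,0],[-6,15,0],[-6,18,0]],"hand":[-1,-1,-1,-1,-1]}'
python3 -m jog '{"delta_rot":[[0,0,0],[0,0,0],[0,0,0],[0,0,0],[0,0,0]],"translation":[[0,4,0],[0,8,0],[0,12,0],[0,16,0],[0,20,0]],"hand":[-1,-1,-1,-1,-1]}'
python3 -m jog '{"delta_rot":[[0,0,0],[0,0,0],[0,0,0],[0,0,0],[0,0,0]],"translation":[[0,2,0],[-1,4,0],[4,-2,0],[12,-12,0],[15,-18,0]],"hand":[-1,-1,-1,-1,-1]}'
python3 -m jog '{"delta_rot":[[0,0,0],[0,0,0],[0,0,0],[0,0,0],[0,0,0]],"translation":[[0,0,-45],[0,0,-90],[30,-30,-110],[75,-60,-110],[120,-90,-110]],"hand":[-1,-1,-1,-1,-1]}'
python3 - <<'E'
from h import *
fs()
im=optics.get_image('top');cv2.imwrite('pics/top1.png',im[...,::-1])
m,c=blockmask(im);print(cv2.minAreaRect(c))
a=cv2.resize(im[190:310,245:395,::-1],None,fx=5,fy=5,interpolation=cv2.INTER_CUBIC);cv2.imwrite('pics/c3.png',a)
E
```

```text
t: 3.5
ee_pos: [505.5, 75.6, 13.5]
orientation: [-2.136, -2.302, 0.003]
ft_force: [0.1, -0.5, -0.1]
width: 0.4
t: 4.0
ee_pos: [526.9, 72.1, 17.2]
orientation: [2.136, 2.302, 0.003]
ft_force: [0.9, -0.3, 0.3]
width: 0.3
t: 4.5
ee_pos: [543.2, 73.9, 16.0]
orientation: [-2.134, -2.301, 0.005]
ft_force: [-6.6, 2.0, 7.2]
width: 0.6
t: 5.0
ee_pos: [525.0, 87.8, 15.7]
orientation: [-2.136, -2.304, 0.001]
ft_force: [0.3, 0.1, 0.3]
width: 0.3
t: 5.5
ee_pos: [431.7, 194.6, 126.8]
orientation: [2.138, 2.301, 0.004]
ft_force: [-0.3, 0.8, 0.3]
width: 0.3
t 5.5 fence [-113.6  337.3] z 126.8 yaw(tool x vs fy) deg -0.07 tilt [0.002 0.001] F [-0.3  0.8  0.3] w 0.3
((288.5199890136719, 249.63999938964844), (52.399993896484375, 39.19999313354492), 36.869895935058594)
```

View pics/c3.png

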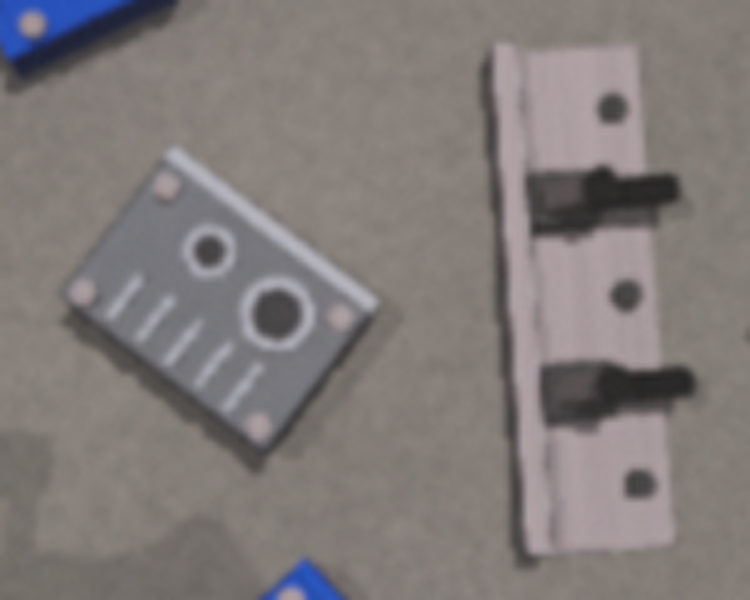

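Push A turned the casting about 12° and left it near its place. The bolts in the crop are at (166,185), (340,316), (258,425) and (82,291). Next is push B on the machined face's other end.

```bash
cat >> h.py <<'E'
def pose(im):
    m,c=blockmask(im);r=cv2.minAreaRect(c);b=cv2.boxPoints(r)
    e=[(b[1]-b[0]),(b[2]-b[1])];e=max(e,key=np.linalg.norm)
    p=tofence(px2w([r[0],np.array(r[0])-e/2,np.array(r[0])+e/2],40))
    d=p[1]-p[2]; d=d if d[0]>0 else -d
    print('rect',np.round(r[0],1),np.round(r[1],1),'pose fence',p[0].round(1),'ang',np.degrees(np.arctan2(d[1],d[0])).round(1))
    return p[0],np.degrees(np.arctan2(d[1],d[0]))
E
python3 - <<'E'
from h import *
for B,f in (([[138,214],[337,306],[279,430],[78,336]],'top0'),([[166,185],[340,316],[258,425],[82,291]],'top1')):
    q=tofence(px2w(np.array(B)/5+[245,190],49));d=q[0]+q[3]-q[1]-q[2];print(q.mean(0),np.degrees(np.arctan2(d[1],d[0])))
    pose(cv2.imread(f'pics/{f}.png')[...,::-1])
push(q.mean(0)+[1,-1],np.degrees(np.arctan2(d[1],d[0])),'B',-19,n=6)
E
```

```text
[ -5.40938276 139.66112289] 61.66138551524549
rect [287.3 252.7] [52.6 39.4] pose fence [ -1.2 138.3] ang 61.6
[  2.414699   137.66566081] 49.4823438019475
rect [288.5 249.6] [52.4 39.2] pose fence [  5.8 135. ] ang 49.7
block after [ -5.3 147.1] 30.5
start (dy,dx from tcp): [-287.6  149.4] abs [31. 54.]
then cumulative [ty(fence y),tx(fence x)]: [[9.1, -10.6], [9.9, -16.5], [11.0, -22.3], [12.5, -28.1], [14.3, -33.8], [16.5, -39.4], [19.1, -44.9], [1.9, -34.8]]
```

```bash

python3 -m jog '{"delta_rot":[[0,0,0],[0,0,0],[0,0,0],[0,0,0],[0,0,0]],"translation":[[-40,20,0],[-80,40,0],[-120,60,0],[-160,80,0],[-200,100,0]],"hand":[-1,-1,-1,-1,-1]}'
python3 -m jog '{"delta_rot":[[0,0,0],[0,0,0],[0,0,0],[0,0,0],[0,0,0]],"translation":[[-40,25,0],[-86,49,0],[-86,49,40],[-86,49,80],[-86,49,111]],"hand":[-1,-1,-1,-1,-1]}'
python3 -m jog '{"delta_rot":[[0,0,0],[0,0,0],[0,0,0],[0,0,0],[0,0,0]],"translation":[[4,-4,0],[7,-8,0],[9,-12,0],[10,-16,0],[11,-20,0]],"hand":[-1,-1,-1,-1,-1]}'
python3 -m jog '{"delta_rot":[[0,0,0],[0,0,0],[0,0,0],[0,0,0],[0,0,0]],"translation":[[1,-5,0],[2,-10,0],[3,-14,0],[5,-18,0],[6,-22,0]],"hand":[-1,-1,-1,-1,-1]}'
python3 -m jog '{"delta_rot":[[0,0,0],[0,0,0],[0,0,0],[0,0,0],[0,0,0]],"translation":[[2,-4,0],[3,-6,0],[-5,-1,0],[-14,5,0],[-18,8,0]],"hand":[-1,-1,-1,-1,-1]}'
python3 -m jog '{"delta_rot":[[0,0,0],[0,0,0],[0,0,0],[0,0,0],[0,0,0]],"translation":[[0,0,-45],[0,0,-90],[0,-40,-110],[0,-85,-110],[0,-130,-110]],"hand":[-1,-1,-1,-1,-1]}'
python3 -m jog '{"delta_rot":[[0,0,0],[0,0,0],[0,0,0]],"translation":[[30,-40,0],[60,-80,0],[90,-100,0]],"hand":[-1,-1,-1]}'
python3 - <<'E'
from h import *
fs()
im=optics.get_image('top');cv2.imwrite('pics/top2.png',im[...,::-1])
c,t=pose(im)
push(c+[-3,1],t,'A',-19)
E
```

```text
t: 6.05
ee_pos: [547.5, 0.4, 125.7]
orientation: [2.136, 2.304, -0.0]
ft_force: [0.4, 0.2, -0.4]
width: 0.4
t: 6.55
ee_pos: [601.5, -80.6, 12.6]
orientation: [-2.137, -2.302, 0.001]
ft_force: [-0.1, -0.1, -0.4]
width: 0.8
t: 7.05
ee_pos: [583.6, -71.0, 16.6]
orientation: [2.133, 2.301, 0.004]
ft_force: [3.6, -1.6, 1.1]
width: 0.3
t: 7.55
ee_pos: [561.9, -67.3, 16.3]
orientation: [2.133, 2.299, 0.005]
ft_force: [5.1, -2.5, 4.1]
width: 0.5
t: 8.05
ee_pos: [569.3, -84.9, 14.7]
orientation: [2.137, 2.302, -0.0]
ft_force: [0.2, 0.4, -0.0]
width: 0.3
t: 8.55
ee_pos: [438.2, -94.0, 125.3]
orientation: [2.136, 2.302, 0.001]
ft_force: [0.1, -0.5, -0.7]
width: 0.7
t: 8.85
ee_pos: [328.6, -11.2, 124.2]
orientation: [-2.137, -2.299, 0.003]
ft_force: [0.5, 0.5, 0.7]
width: 0.4
t 8.85 fence [-231.7  139.8] z 124.2 yaw(tool x vs fy) deg -0.11 tilt [-0.003  0.   ] F [0.5 0.5 0.7] w 0.4
rect [286.3 254.2] [53.3 39.1] pose fence [ -4.3 140.7] ang 30.4
block after [ -2.5 129.1] 11.4
start (dy,dx from tcp): [ 85.4 229.1] abs [ -6. 228.]
then cumulative [ty(fence y),tx(fence x)]: [[-12.1, 7.1], [-15.0, 12.4], [-18.3, 17.6], [-21.9, 22.6], [-25.8, 27.4], [-30.0, 31.9], [-34.5, 36.2], [-14.9, 32.2]]
```

```bash

python3 -m jog '{"delta_rot":[[0,0,0],[0,0,0],[0,0,0],[0,0,0],[0,0,0]],"translation":[[17,45,0],[34,90,0],[51,135,0],[68,180,0],[85,225,0]],"hand":[-1,-1,-1,-1,-1]}'
python3 -m jog '{"delta_rot":[[0,0,0],[0,0,0],[0,0,0],[0,0,0],[0,0,0]],"translation":[[0,4,0],[0,4,30],[0,4,60],[0,4,90],[0,4,109]],"hand":[-1,-1,-1,-1,-1]}'
python3 -m jog '{"delta_rot":[[0,0,0],[0,0,0],[0,0,0],[0,0,0],[0,0,0]],"translation":[[-6,3,0],[-12,7,0],[-15,12,0],[-18,17,0],[-22,22,0]],"hand":[-1,-1,-1,-1,-1]}'
python3 -m jog '{"delta_rot":[[0,0,0],[0,0,0],[0,0,0],[0,0,0],[0,0,0]],"translation":[[-4,5,0],[-8,9,0],[-13,14,0],[-15,16,0],[-5,14,0]],"hand":[-1,-1,-1,-1,-1]}'
python3 -m jog '{"delta_rot":[[0,0,0],[0,0,0],[0,0,0],[0,0,0],[0,0,0]],"translation":[[15,0,0],[15,0,-45],[15,0,-90],[50,-20,-110],[95,-50,-110]],"hand":[-1,-1,-1,-1,-1]}'
python3 -m jog '{"delta_rot":[[0,0,0],[0,0,0],[0,0,0]],"translation":[[30,-40,0],[60,-80,0],[60,-80,0]],"hand":[-1,-1,-1]}'
python3 - <<'E'
from h import *
fs()
im=optics.get_image('top');cv2.imwrite('pics/top3.png',im[...,::-1])
c,t=pose(im)
push(c+[-3,1],t,'B',-t-1)
E
```

```text
t: 9.4
ee_pos: [552.3, 91.0, 124.4]
orientation: [-2.136, -2.303, 0.001]
ft_force: [-1.0, -0.1, -0.2]
width: 0.6
t: 9.9
ee_pos: [552.8, 89.7, 13.4]
orientation: [-2.135, -2.301, 0.004]
ft_force: [-0.3, 0.0, 0.8]
width: 0.7
t: 10.4
ee_pos: [579.1, 70.1, 16.6]
orientation: [2.136, 2.303, 0.002]
ft_force: [-2.4, 3.2, 1.1]
width: 0.7
t: 10.9
ee_pos: [594.1, 65.4, 16.3]
orientation: [2.137, 2.3, 0.002]
ft_force: [-0.6, 0.9, -0.3]
width: 0.2
t: 11.4
ee_pos: [541.1, 155.6, 129.4]
orientation: [2.136, 2.297, 0.011]
ft_force: [0.6, 1.1, -1.2]
width: 0.3
t: 11.7
ee_pos: [448.2, 210.3, 125.3]
orientation: [-2.129, -2.307, 0.005]
ft_force: [-0.4, -0.3, -0.2]
width: 0.6
t 11.7 fence [-95.9 351.7] z 125.3 yaw(tool x vs fy) deg 0.31 tilt [-0.003 -0.001] F [-0.4 -0.3 -0.2] w 0.6
rect [291.6 249.5] [53.2 38.7] pose fence [  5.7 127.8] ang 5.0
block after [  2.6 133.1] -1.0
start (dy,dx from tcp): [-295.    56.8] abs [-36.  56.]
then cumulative [ty(fence y),tx(fence x)]: [[13.9, -1.2], [15.6, -2.3], [17.2, -3.4], [18.9, -4.4], [20.6, -5.4], [22.3, -6.3], [23.6, -7.2], [3.6, -7.6]]
```

```bash

python3 -m jog '{"delta_rot":[[0,0,0],[0,0,0],[0,0,0],[0,0,0],[0,0,0]],"translation":[[-45,8,0],[-90,16,0],[-135,24,0],[-180,32,0],[-225,40,0]],"hand":[-1,-1,-1,-1,-1]}'
python3 -m jog '{"delta_rot":[[0,0,0],[0,0,0],[0,0,0],[0,0,0],[0,0,0]],"translation":[[-40,10,0],[-70,17,0],[-70,17,40],[-70,17,80],[-70,17,110]],"hand":[-1,-1,-1,-1,-1]}'
python3 -m jog '{"delta_rot":[[0,0,0],[0,0,0],[0,0,0],[0,0,0],[0,0,0]],"translation":[[5,0,0],[10,-1,0],[14,-2,0],[17,-3,0],[20,-5,0]],"hand":[-1,-1,-1,-1,-1]}'
python3 -m jog '{"delta_rot":[[0,0,0],[0,0,0],[0,0,0],[0,0,0],[0,0,0]],"translation":[[2,-1,0],[4,-2,0],[4,-2,0],[-8,-2,0],[-18,-2,0]],"hand":[-1,-1,-1,-1,-1]}'
python3 -m jog '{"delta_rot":[[0,0,0],[0,0,0],[0,0,0],[0,0,0],[0,0,0]],"translation":[[0,0,-45],[0,0,-90],[0,-40,-110],[0,-85,-110],[0,-130,-110]],"hand":[-1,-1,-1,-1,-1]}'
python3 -m jog '{"delta_rot":[[0,0,0],[0,0,0],[0,0,0]],"translation":[[45,-25,0],[90,-45,0],[90,-45,0]],"hand":[-1,-1,-1]}'
python3 - <<'E'
from h import *
fs()
im=optics.get_image('top');cv2.imwrite('pics/top4.png',im[...,::-1])
c,t=pose(im)
a=cv2.resize(im[190:310,245:395,::-1],None,fx=5,fy=5,interpolation=cv2.INTER_CUBIC);cv2.imwrite('pics/c4.png',a)
E
```

```text
t: 12.25
ee_pos: [512.1, -15.7, 126.0]
orientation: [2.136, 2.302, 0.001]
ft_force: [0.3, 0.1, 0.3]
width: 0.2
t: 12.75
ee_pos: [533.3, -83.1, 13.8]
orientation: [2.138, 2.301, 0.0]
ft_force: [0.5, 0.2, 0.3]
width: 0.6
t: 13.25
ee_pos: [527.8, -62.5, 17.2]
orientation: [2.133, 2.301, 0.003]
ft_force: [1.7, -4.3, 3.7]
width: 0.1
t: 13.75
ee_pos: [525.7, -81.1, 16.1]
orientation: [2.136, 2.304, 0.0]
ft_force: [0.3, 0.2, -0.0]
width: 0.3
t: 14.25
ee_pos: [395.0, -90.8, 126.4]
orientation: [2.136, 2.302, 0.001]
ft_force: [-0.5, -1.6, 1.1]
width: 0.3
t: 14.55
ee_pos: [340.0, -1.5, 125.3]
orientation: [-2.131, -2.304, 0.003]
ft_force: [-0.1, -0.2, -1.2]
width: 0.5
t 14.55 fence [-219.6  148.5] z 125.3 yaw(tool x vs fy) deg 0.18 tilt [-0.004  0.001] F [-0.1 -0.2 -1.2] w 0.5
rect [290.  249.5] [52.7 38.6] pose fence [  5.8 131.6] ang -0.5
```

View pics/c4.png

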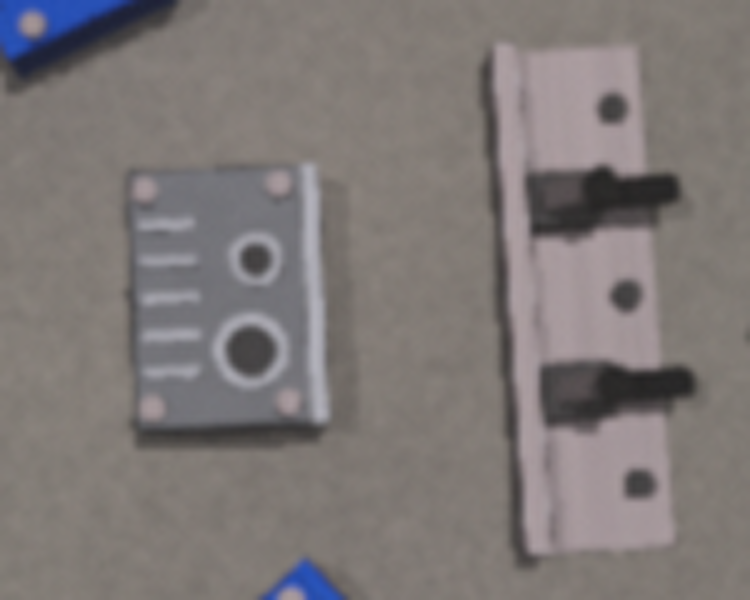

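```bash
python3 - <<'E'
from h import *
q=tofence(px2w(np.array([[278,183],[288,402],[152,408],[145,189]])/5+[245,190],49));d=q[0]+q[3]-q[1]-q[2];print(q.mean(0),np.degrees(np.arctan2(d[1],d[0])))
q=tofence(px2w(np.array([[310,163],[321,423],[136,428],[129,173]])/5+[245,190],45));print(q.mean(0),q.round(1).tolist())
# clamps at z~? centre hole & ends on base plate
q=tofence(px2w(np.array([[612,108],[626,296],[639,484]])/5+[245,190],6));print('holes',q.round(1).tolist())
q=tofence(px2w(np.array([[492,45],[527,555]])/5+[245,190],30));print('ends',q.round(1).tolist())
E
```

```text
[  6.41707439 135.43868617] -0.8564413892347043
[  6.14538361 131.83619395] [[65.3, 88.9], [-54.5, 90.9], [-51.8, 175.0], [65.6, 172.5]]
holes [[89.7, -57.5], [-1.1, -57.5], [-90.1, -57.0]]
ends [[118.8, -0.0], [-119.7, 0.1]]
```

```bash

python3 -m jog '{"delta_rot":[[0,0,0],[0,0,0],[0,0,0],[0,0,0],[0,0,0]],"translation":[[-3,45,0],[-6,90,0],[-9,135,0],[-12,180,0],[-15,225,0]],"hand":[-1,-1,-1,-1,-1]}'
python3 -m jog '{"delta_rot":[[0,0,0],[0,0,0],[0,0,0],[0,0,0],[0,0,0]],"translation":[[0,45,0],[0,88,0],[0,88,40],[0,88,80],[0,88,110]],"hand":[-1,-1,-1,-1,-1]}'
python3 -m jog '{"delta_rot":[[0,0,0],[0,0,0],[0,0,0],[0,0,0],[0,0,0]],"translation":[[0,-6,0],[0,-11,0],[0,-14,0],[0,-17,0],[0,-19,0]],"hand":[-1,-1,-1,-1,-1]}'
python3 -c "
from h import *;fs()"
python3 -m jog '{"delta_rot":[[0,0,0],[0,0,0],[0,0,0],[0,0,0],[0,0,0]],"translation":[[0,-1,0],[0,-1,0],[0,10,0],[0,20,0],[0,20,-30]],"hand":[-1,-1,-1,-1,-1]}'
python3 -m jog '{"delta_rot":[[0,0,0],[0,0,0],[0,0,0],[0,0,0],[0,0,0]],"translation":[[0,0,-40],[0,0,-80],[45,0,-80],[90,0,-80],[135,0,-80]],"hand":[0,1,1,1,1]}'
python3 -m jog '{"delta_rot":[[0,0,0],[0,0,0],[0,0,0]],"translation":[[40,0,0],[80,0,0],[80,0,0]],"hand":[1,1,1]}'
python3 - <<'E'
from h import *
fs()
im=optics.get_image('top');cv2.imwrite('pics/top5.png',im[...,::-1])
c,t=pose(im)
E
```

```text
t: 15.1
ee_pos: [572.6, -3.6, 125.5]
orientation: [2.138, 2.302, 0.0]
ft_force: [0.2, -0.2, -0.1]
width: 0.4
t: 15.6
ee_pos: [657.7, 2.7, 12.9]
orientation: [-2.137, -2.301, 0.002]
ft_force: [-1.1, 0.4, -0.5]
width: 0.3
t: 16.1
ee_pos: [639.5, 3.0, 17.5]
orientation: [2.135, 2.302, 0.003]
ft_force: [-0.4, -0.9, -0.6]
width: 0.6
t 16.1 fence [ 79.4 130.7] z 17.5 yaw(tool x vs fy) deg 0.01 tilt [ 0.003 -0.   ] F [-0.4 -0.9 -0.6] w 0.6
t: 16.6
ee_pos: [657.9, 4.9, 42.4]
orientation: [-2.134, -2.3, 0.006]
ft_force: [0.6, -0.0, 0.9]
width: 0.5
t: 17.1
ee_pos: [649.5, 140.7, 126.3]
orientation: [2.137, 2.301, 0.002]
ft_force: [1.0, 0.3, -0.1]
width: 36.9
t: 17.4
ee_pos: [642.8, 224.1, 125.7]
orientation: [-2.131, -2.308, -0.002]
ft_force: [-0.3, -0.6, -0.1]
width: 61.2
t 17.4 fence [ 99.1 351. ] z 125.7 yaw(tool x vs fy) deg 0.28 tilt [0.001 0.001] F [-0.3 -0.6 -0.1] w 61.2
rect [290.  249.7] [53.  38.6] pose fence [  5.4 131.7] ang -0.6
```

```bash

python3 -m jog '{"delta_rot":[[0,0,0],[0,0,0],[0,0,0],[0,0,0],[0,0,0]],"translation":[[-45,-1,0],[-90,-2,0],[-135,-3,0],[-180,-4,0],[-218,-4,0]],"hand":[-1,-1,-1,-1,-1]}'
python3 -m jog '{"delta_rot":[[0,0,0],[0,0,0],[0,0,0],[0,0,0],[0,0,0]],"translation":[[0,0,0],[0,0,40],[0,0,80],[0,0,110],[0,0,110]],"hand":[-1,-1,-1,-1,-1]}'
python3 -m jog '{"delta_rot":[[0,0,0],[0,0,0],[0,0,0],[0,0,0],[0,0,0]],"translation":[[0,-6,0],[0,-11,0],[0,-14,0],[0,-17,0],[0,-19,0]],"hand":[-1,-1,-1,-1,-1]}'
python3 -c "
from h import *;fs()"
python3 -m jog '{"delta_rot":[[0,0,0],[0,0,0],[0,0,0]],"translation":[[0,-2,0],[0,-4,0],[0,-4,0]],"hand":[-1,-1,-1]}'
python3 -c "
from h import *;fs()"
python3 -m jog '{"delta_rot":[[0,0,0],[0,0,0],[0,0,0],[0,0,0]],"translation":[[0,10,0],[0,20,0],[0,20,-40],[0,20,-80]],"hand":[-1,-1,-1,-1]}'
python3 -m jog '{"delta_rot":[[0,0,0],[0,0,0],[0,0,0],[0,0,0],[0,0,0]],"translation":[[40,0,-30],[85,0,-30],[130,0,-30],[175,0,-30],[215,0,-30]],"hand":[0,1,1,1,1]}'
python3 - <<'E'
from h import *
fs()
im=optics.get_image('top');cv2.imwrite('pics/top6.png',im[...,::-1])
c,t=pose(im)
E
```

```text
t: 17.95
ee_pos: [654.9, -2.4, 125.6]
orientation: [2.139, 2.301, -0.001]
ft_force: [0.7, 0.3, -0.7]
width: 32.1
t: 18.45
ee_pos: [651.5, 1.0, 11.3]
orientation: [-2.133, -2.298, 0.009]
ft_force: [-0.5, -0.0, -0.3]
width: 0.6
t: 18.95
ee_pos: [638.2, 0.0, 17.4]
orientation: [2.134, 2.3, 0.006]
ft_force: [6.3, 1.5, -0.5]
width: 0.7
t 18.95 fence [ 77.9 127.8] z 17.4 yaw(tool x vs fy) deg 0.01 tilt [0.006 0.   ] F [ 6.3  1.5 -0.5] w 0.7
t: 19.25
ee_pos: [634.7, -0.3, 17.4]
orientation: [2.134, 2.3, 0.007]
ft_force: [5.9, 0.8, 1.1]
width: 0.5
t 19.25 fence [ 74.4 127.8] z 17.4 yaw(tool x vs fy) deg 0.01 tilt [0.006 0.   ] F [5.9 0.8 1.1] w 0.5
t: 19.65
ee_pos: [651.3, 1.2, 95.0]
orientation: [-2.134, -2.301, 0.004]
ft_force: [0.0, -1.6, 0.4]
width: 0.6
t: 20.15
ee_pos: [635.8, 217.8, 125.9]
orientation: [-2.136, -2.304, -0.0]
ft_force: [-0.6, -0.4, 0.0]
width: 37.2
t 20.15 fence [ 91.7 345.2] z 125.9 yaw(tool x vs fy) deg 0.04 tilt [-0.  0.] F [-0.6 -0.4  0. ] w 37.2
rect [290.1 251.3] [52.9 38.6] pose fence [  1.8 131.6] ang -0.4
```

```bash

python3 -m jog '{"delta_rot":[[0,0,0],[0,0,0],[0,0,0],[0,0,0],[0,0,0]],"translation":[[-33,-22,0],[-66,-45,0],[-100,-68,0],[-133,-90,0],[-133,-90,0]],"hand":[1,1,1,1,1]}'
python3 -m jog '{"delta_rot":[[0,0,0],[0,0,0],[0,0,0],[0,0,0],[0,0,0]],"translation":[[0,0,30],[0,0,60],[0,0,90],[0,0,109],[0,0,109]],"hand":[1,1,1,1,1]}'
python3 -m jog '{"delta_rot":[[0,0,0],[0,0,0],[0,0,0],[0,0,0],[0,0,0]],"translation":[[-6,0,0],[-12,0,0],[-17,0,0],[-21,0,0],[-25,0,0]],"hand":[1,1,1,1,1]}'
python3 -m jog '{"delta_rot":[[0,0,0],[0,0,0],[0,0,0],[0,0,0],[0,0,0]],"translation":[[-4,0,0],[-8,0,0],[-12,0,0],[-16,0,0],[-20,0,0]],"hand":[1,1,1,1,1]}'
python3 - <<'E'
from h import *
fs()
im=optics.get_image('scene');cv2.imwrite('pics/s1.png',cv2.resize(im[150:330,200:440,::-1],None,fx=3,fy=3))
E
```

```text
t: 20.7
ee_pos: [553.4, 73.0, 125.3]
orientation: [-2.138, -2.299, 0.005]
ft_force: [-0.1, 0.4, -0.3]
width: 81.0
t: 21.2
ee_pos: [554.9, 76.4, 14.2]
orientation: [-2.134, -2.301, 0.005]
ft_force: [-0.1, 0.0, -0.3]
width: 88.2
t: 21.7
ee_pos: [558.2, 51.6, 17.6]
orientation: [-2.138, -2.301, -0.003]
ft_force: [-0.7, 10.0, 4.3]
width: 87.5
t: 22.2
ee_pos: [560.0, 32.1, 17.6]
orientation: [2.137, 2.303, 0.003]
ft_force: [-0.3, 8.1, 4.1]
width: 87.7
t 22.2 fence [  2.2 165.7] z 17.6 yaw(tool x vs fy) deg -0.01 tilt [0.001 0.001] F [-0.3  8.1  4.1] w 87.7
```

View pics/s1.png

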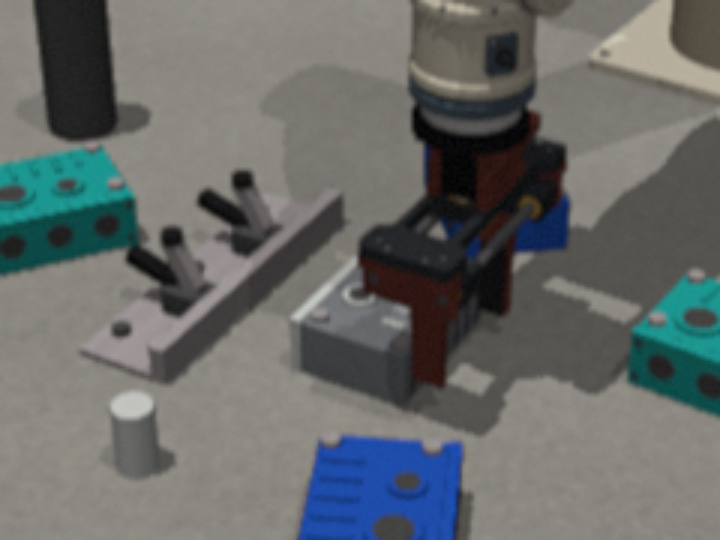

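Both open fingers bear on the ribbed rear face at (430,340) and (495,270), and the casting is square to the fence. I'll go on straight home, slowly near the fence.

```bash

python3 -m jog '{"delta_rot":[[0,0,0],[0,0,0],[0,0,0],[0,0,0],[0,0,0]],"translation":[[-4,0,0],[-8,0,0],[-12,0,0],[-16,0,0],[-20,0,0]],"hand":[1,1,1,1,1]}'
python3 -m jog '{"delta_rot":[[0,0,0],[0,0,0],[0,0,0],[0,0,0],[0,0,0]],"translation":[[-4,0,0],[-8,0,0],[-12,0,0],[-16,0,0],[-20,0,0]],"hand":[1,1,1,1,1]}'
python3 -m jog '{"delta_rot":[[0,0,0],[0,0,0],[0,0,0],[0,0,0],[0,0,0]],"translation":[[-3,0,0],[-6,0,0],[-9,0,0],[-11,0,0],[-13,0,0]],"hand":[1,1,1,1,1]}'
python3 - <<'E'
from h import *
fs()
im=optics.get_image('scene');cv2.imwrite('pics/s2.png',cv2.resize(im[180:300,220:380,::-1],None,fx=4.5,fy=4.5,interpolation=cv2.INTER_CUBIC))
E
```

```text
t: 22.75
ee_pos: [561.4, 12.2, 17.6]
orientation: [-2.137, -2.303, -0.003]
ft_force: [-1.2, 10.1, 4.0]
width: 88.0
t: 23.25
ee_pos: [562.9, -7.7, 17.6]
orientation: [-2.137, -2.303, -0.003]
ft_force: [-1.1, 8.8, 4.3]
width: 87.7
t: 23.75
ee_pos: [563.8, -20.6, 17.6]
orientation: [-2.137, -2.303, -0.003]
ft_force: [-0.2, 8.6, 4.3]
width: 87.3
t 23.75 fence [  2.1 112.8] z 17.6 yaw(tool x vs fy) deg -0.01 tilt [0.001 0.001] F [-0.2  8.6  4.3] w 87.3
```

View pics/s2.png

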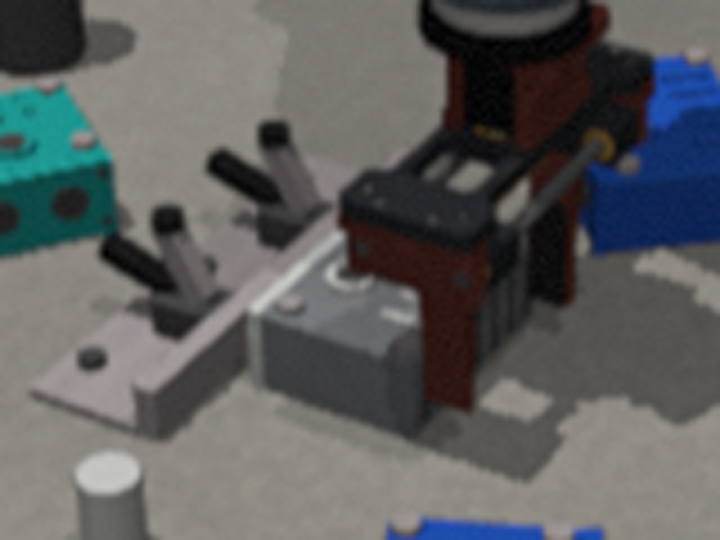

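The machined face (bright edge, (250,320)–(340,240)) is parallel to the fence with a small gap. I'll finish in small steps, watching the force.

```bash

python3 -m jog '{"delta_rot":[[0,0,0],[0,0,0],[0,0,0],[0,0,0]],"translation":[[-2,0,0],[-4,0,0],[-6,0,0],[-8,0,0]],"hand":[1,1,1,1]}'
python3 -m jog '{"delta_rot":[[0,0,0],[0,0,0]],"translation":[[-1,0,0],[-2,0,0]],"hand":[1,1]}'
python3 -m jog '{"delta_rot":[[0,0,0],[0,0,0]],"translation":[[-1,0,0],[-2,0,0]],"hand":[1,1]}'
python3 -c "
from h import *;fs()"
```

```text
t: 24.2
ee_pos: [564.4, -28.6, 17.6]
orientation: [-2.137, -2.303, -0.003]
ft_force: [-1.0, 8.9, 5.0]
width: 87.9
t: 24.4
ee_pos: [564.6, -30.5, 17.6]
orientation: [-2.137, -2.303, -0.003]
ft_force: [-1.4, 8.8, 4.9]
width: 87.4
t: 24.6
ee_pos: [564.7, -32.3, 17.6]
orientation: [-2.137, -2.302, -0.003]
ft_force: [-1.7, 16.4, 5.2]
width: 87.6
t 24.6 fence [  2.1 101.1] z 17.6 yaw(tool x vs fy) deg -0.03 tilt [0.001 0.002] F [-1.7 16.4  5.2] w 87.6
```

```bash

python3 -m jog '{"delta_rot":[[0,0,0],[0,0,0]],"translation":[[-0.5,0,0],[-1,0,0]],"hand":[1,1]}'
python3 -m jog '{"delta_rot":[[0,0,0],[0,0,0]],"translation":[[-0.5,0,0],[-0.5,0,0]],"hand":[1,1]}'
python3 -c "
from h import *;fs()"
```

```text
t: 24.8
ee_pos: [564.7, -32.4, 17.6]
orientation: [-2.137, -2.301, -0.004]
ft_force: [-1.0, 19.3, 5.3]
width: 87.6
t: 25.0
ee_pos: [564.7, -32.4, 17.6]
orientation: [-2.137, -2.301, -0.005]
ft_force: [-0.6, 19.1, 5.4]
width: 87.7
t 25.0 fence [  2.2 101. ] z 17.6 yaw(tool x vs fy) deg -0.03 tilt [0.001 0.003] F [-0.6 19.1  5.4] w 87.7
```

```bash

python3 -m jog '{"delta_rot":[[0,0,0],[0,0,0],[0,0,0]],"translation":[[-1,0,0],[-2,0,0],[-2,0,0]],"hand":[1,1,1]}'
python3 -m jog '{"delta_rot":[[0,0,0],[0,0,0],[0,0,0],[0,0,0],[0,0,0]],"translation":[[3,0,0],[10,0,0],[30,0,0],[40,0,0],[40,0,-30]],"hand":[1,1,1,1,1]}'
python3 -m jog '{"delta_rot":[[0,0,0],[0,0,0],[0,0,0],[0,0,0],[0,0,0]],"translation":[[0,0,-40],[0,0,-80],[45,0,-80],[90,0,-80],[135,0,-80]],"hand":[1,1,1,1,1]}'
python3 -m jog '{"delta_rot":[[0,0,0],[0,0,0],[0,0,0]],"translation":[[45,0,0],[80,0,0],[80,0,0]],"hand":[1,1,1]}'
python3 - <<'E'
from h import *
fs()
im=optics.get_image('top');cv2.imwrite('pics/top7.png',im[...,::-1])
a=cv2.resize(im[190:310,245:395,::-1],None,fx=5,fy=5,interpolation=cv2.INTER_CUBIC);cv2.imwrite('pics/c7.png',a)
im=optics.get_image('scene');cv2.imwrite('pics/s3.png',im[...,::-1])
E
```

```text
t: 25.3
ee_pos: [564.7, -32.5, 17.7]
orientation: [-2.136, -2.3, -0.007]
ft_force: [-1.0, 31.7, 7.4]
width: 88.0
t: 25.8
ee_pos: [558.7, 3.8, 44.2]
orientation: [-2.132, -2.301, 0.007]
ft_force: [0.3, -1.4, -0.1]
width: 87.6
t: 26.3
ee_pos: [551.5, 138.4, 127.5]
orientation: [2.138, 2.301, 0.002]
ft_force: [0.8, 0.1, 0.1]
width: 87.7
t: 26.6
ee_pos: [545.2, 220.8, 127.0]
orientation: [2.132, 2.307, 0.002]
ft_force: [0.3, -0.5, 0.6]
width: 87.9
t 26.6 fence [  1.7 355. ] z 127.0 yaw(tool x vs fy) deg 0.25 tilt [0.001 0.001] F [ 0.3 -0.5  0.6] w 87.9
```

View pics/c7.png

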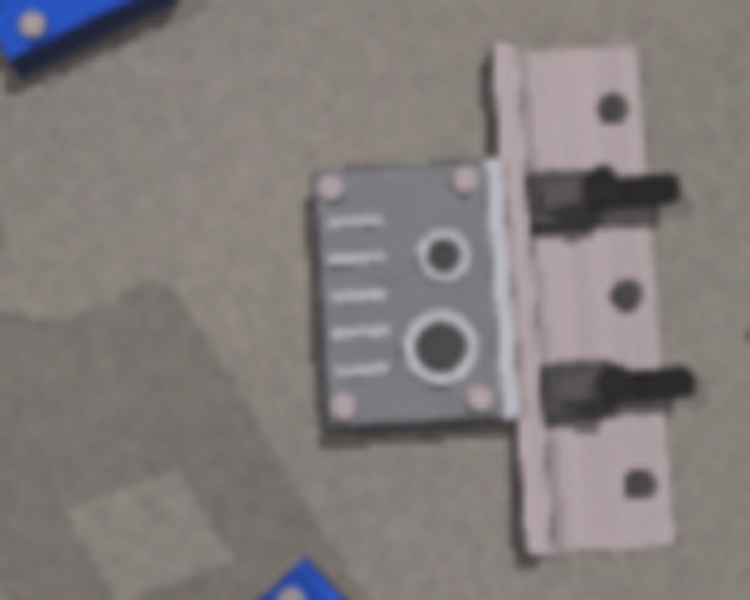

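View pics/s3.png

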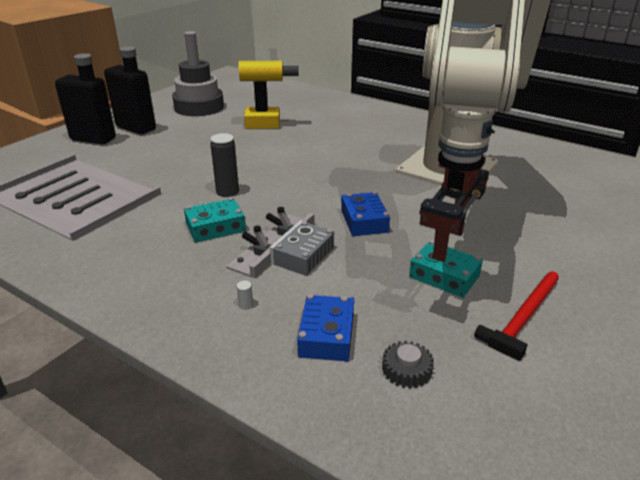

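```bash
python3 - <<'E'
from h import *
q=tofence(px2w(np.array([[465,180],[480,398],[342,405],[330,186]])/5+[245,190],49));d=q[0]+q[3]-q[1]-q[2];print(q.mean(0),np.degrees(np.arctan2(d[1],d[0])))
q=tofence(px2w(np.array([[491,159],[511,418],[322,426],[315,170]])/5+[245,190],45));print(q.mean(0),q.round(1).tolist())
a=cv2.imread('pics/top0.png');b=cv2.imread('pics/top7.png')
for n,(x,y) in dict(gear=(188,176),blue1=(253,172),blue2=(310,335),teal2=(428,242),can=(488,305),piston=(327,167),fence=(362,250)).items():
    A=a[y-30:y+30,x-30:x+30].astype(int);B=b[y-30:y+30,x-30:x+30].astype(int);print(n,np.abs(A-B).mean().round(1))
E
```

```text
[ 2.8470861  49.45521038] -0.09894271119804057
[ 2.75221252 46.78047926] [[62.3, 5.4], [-57.4, 4.4], [-55.9, 90.5], [61.9, 86.8]]
gear 7.8
blue1 5.2
blue2 7.4
teal2 5.7
can 6.0
piston 6.5
fence 12.9
```

Flush and square (heading -0.1°), but about 2.7 mm off the middle towards +x. I'll make one small nudge along the fence at its end face, then press it lightly against the fence again.

```bash

python3 -m jog '{"delta_rot":[[0,0,0],[0,0,0],[0,0,0],[0,0,0],[0,0,0]],"translation":[[-40,20,0],[-80,40,0],[-120,60,0],[-160,80,0],[-200,93,0]],"hand":[-1,-1,-1,-1,-1]}'
python3 -m jog '{"delta_rot":[[0,0,0],[0,0,0],[0,0,0],[0,0,0],[0,0,0]],"translation":[[-40,0,0],[-80,0,0],[-109,0,0],[-109,0,0],[-109,0,0]],"hand":[-1,-1,-1,-1,-1]}'
python3 -m jog '{"delta_rot":[[0,0,0],[0,0,0],[0,0,0],[0,0,0],[0,0,0]],"translation":[[0,0,40],[0,0,80],[0,0,109],[0,0,109],[0,0,109]],"hand":[-1,-1,-1,-1,-1]}'
python3 -m jog '{"delta_rot":[[0,0,0],[0,0,0],[0,0,0],[0,0,0],[0,0,0]],"translation":[[0,-5,0],[0,-10,0],[0,-14,0],[0,-16,0],[0,-18,0]],"hand":[-1,-1,-1,-1,-1]}'
python3 -c "
from h import *;fs()"
```

```text
t: 27.2
ee_pos: [654.0, 20.9, 126.8]
orientation: [2.139, 2.301, 0.0]
ft_force: [0.2, 0.6, 0.6]
width: 51.4
t: 27.7
ee_pos: [660.5, -85.8, 126.5]
orientation: [-2.14, -2.299, 0.001]
ft_force: [-0.5, 1.2, -0.2]
width: 11.2
t: 28.2
ee_pos: [661.1, -83.1, 17.8]
orientation: [-2.135, -2.303, 0.001]
ft_force: [-0.0, -0.8, 0.7]
width: 0.7
t: 28.7
ee_pos: [643.4, -85.4, 18.3]
orientation: [2.136, 2.302, 0.001]
ft_force: [-0.8, 0.3, -0.6]
width: 0.5
t 28.7 fence [76.7 42.3] z 18.3 yaw(tool x vs fy) deg 0.01 tilt [ 0.001 -0.   ] F [-0.8  0.3 -0.6] w 0.5
```

Now at 76.7 with no contact yet. I'll go to about 72, retract and press home again with open fingers.

```bash

python3 -m jog '{"delta_rot":[[0,0,0],[0,0,0],[0,0,0],[0,0,0]],"translation":[[0,-1.5,0],[0,-3,0],[0,-4.5,0],[0,-4.5,0]],"hand":[-1,-1,-1,-1]}'
python3 -c "
from h import *;fs()"
python3 -m jog '{"delta_rot":[[0,0,0],[0,0,0],[0,0,0],[0,0,0],[0,0,0]],"translation":[[0,10,0],[0,20,0],[0,20,-40],[0,20,-80],[0,20,-105]],"hand":[-1,-1,-1,-1,-1]}'
python3 -m jog '{"delta_rot":[[0,0,0],[0,0,0],[0,0,0],[0,0,0],[0,0,0]],"translation":[[40,-20,0],[80,-40,0],[100,-70,0],[100,-94,0],[100,-94,0]],"hand":[1,1,1,1,1]}'
python3 -m jog '{"delta_rot":[[0,0,0],[0,0,0],[0,0,0],[0,0,0],[0,0,0]],"translation":[[0,0,0],[0,0,0],[0,0,0],[0,0,0],[0,0,0]],"hand":[1,1,1,1,1]}'
python3 -c "
from h import *;fs()"
```

```text
t: 29.1
ee_pos: [640.2, -85.6, 18.0]
orientation: [2.135, 2.302, 0.003]
ft_force: [5.3, 0.4, -1.5]
width: 0.3
t 29.1 fence [73.5 42.3] z 18.0 yaw(tool x vs fy) deg 0.01 tilt [ 0.003 -0.   ] F [ 5.3  0.4 -1.5] w 0.3
t: 29.6
ee_pos: [660.3, -84.2, 125.2]
orientation: [2.135, 2.302, 0.002]
ft_force: [0.5, 0.6, 0.2]
width: 0.6
t: 30.1
ee_pos: [554.7, 9.3, 122.4]
orientation: [-2.133, -2.303, 0.004]
ft_force: [0.8, 0.1, -0.1]
width: 36.9
t: 30.6
ee_pos: [558.0, 8.4, 122.5]
orientation: [-2.137, -2.303, 0.0]
ft_force: [-0.5, 0.5, 0.0]
width: 76.9
t 30.6 fence [ -1.5 142.1] z 122.5 yaw(tool x vs fy) deg -0.0 tilt [-0.  0.] F [-0.5  0.5  0. ] w 76.9
```

```bash

python3 -m jog '{"delta_rot":[[0,0,0],[0,0,0],[0,0,0],[0,0,0],[0,0,0]],"translation":[[0,2,40],[0,2,80],[0,2,105],[0,2,105],[-10,2,105]],"hand":[1,1,1,1,1]}'
python3 -m jog '{"delta_rot":[[0,0,0],[0,0,0],[0,0,0],[0,0,0],[0,0,0]],"translation":[[-9,0,0],[-16,0,0],[-22,0,0],[-26,0,0],[-28,0,0]],"hand":[1,1,1,1,1]}'
python3 -m jog '{"delta_rot":[[0,0,0],[0,0,0],[0,0,0],[0,0,0],[0,0,0]],"translation":[[-1,0,0],[-2,0,0],[-3,0,0],[-4,0,0],[-5,0,0]],"hand":[1,1,1,1,1]}'
python3 -c "
from h import *;fs()"
```

```text
t: 31.1
ee_pos: [560.4, -0.9, 17.7]
orientation: [-2.135, -2.304, 0.001]
ft_force: [1.2, 0.2, 0.7]
width: 87.6
t: 31.6
ee_pos: [562.7, -29.8, 18.1]
orientation: [2.137, 2.302, 0.001]
ft_force: [-0.3, -0.6, -0.7]
width: 87.9
t: 32.1
ee_pos: [562.6, -32.5, 17.6]
orientation: [-2.136, -2.301, -0.002]
ft_force: [-0.4, 16.0, 1.2]
width: 87.9
t 32.1 fence [1.000e-01 1.011e+02] z 17.6 yaw(tool x vs fy) deg -0.03 tilt [-0.001  0.002] F [-0.4 16.   1.2] w 87.9
```

The tool stopped at the same 101 mm as before, at 16 N. I'll press a touch more, withdraw and check.

```bash

python3 -m jog '{"delta_rot":[[0,0,0],[0,0,0],[0,0,0]],"translation":[[-1,0,0],[-2,0,0],[-2,0,0]],"hand":[1,1,1]}'
python3 -m jog '{"delta_rot":[[0,0,0],[0,0,0],[0,0,0],[0,0,0],[0,0,0]],"translation":[[3,0,0],[10,0,0],[30,0,0],[40,0,0],[40,0,-30]],"hand":[1,1,1,1,1]}'
python3 -m jog '{"delta_rot":[[0,0,0],[0,0,0],[0,0,0],[0,0,0],[0,0,0]],"translation":[[0,0,-40],[0,0,-80],[45,0,-80],[90,0,-80],[135,0,-80]],"hand":[1,1,1,1,1]}'
python3 -m jog '{"delta_rot":[[0,0,0],[0,0,0],[0,0,0]],"translation":[[45,0,0],[80,0,0],[80,0,0]],"hand":[1,1,1]}'
python3 - <<'E'
from h import *
fs()
im=optics.get_image('top');cv2.imwrite('pics/top8.png',im[...,::-1])
a=cv2.resize(im[190:310,245:395,::-1],None,fx=5,fy=5,interpolation=cv2.INTER_CUBIC);cv2.imwrite('pics/c8.png',a)
E
```

```text
t: 32.4
ee_pos: [562.6, -32.5, 17.6]
orientation: [-2.135, -2.3, -0.004]
ft_force: [-0.3, 22.6, 2.8]
width: 88.1
t: 32.9
ee_pos: [557.1, 4.9, 45.0]
orientation: [-2.131, -2.301, 0.007]
ft_force: [-0.4, 0.1, -0.6]
width: 87.9
t: 33.4
ee_pos: [549.9, 139.5, 128.4]
orientation: [2.137, 2.301, 0.001]
ft_force: [0.3, 0.1, -0.3]
width: 87.9
t: 33.7
ee_pos: [543.6, 221.9, 127.8]
orientation: [2.131, 2.308, 0.002]
ft_force: [0.2, 0.1, 0.1]
width: 87.8
t 33.7 fence [1.000e-01 3.562e+02] z 127.8 yaw(tool x vs fy) deg 0.27 tilt [0.001 0.001] F [0.2 0.1 0.1] w 87.8
```

View pics/c8.png

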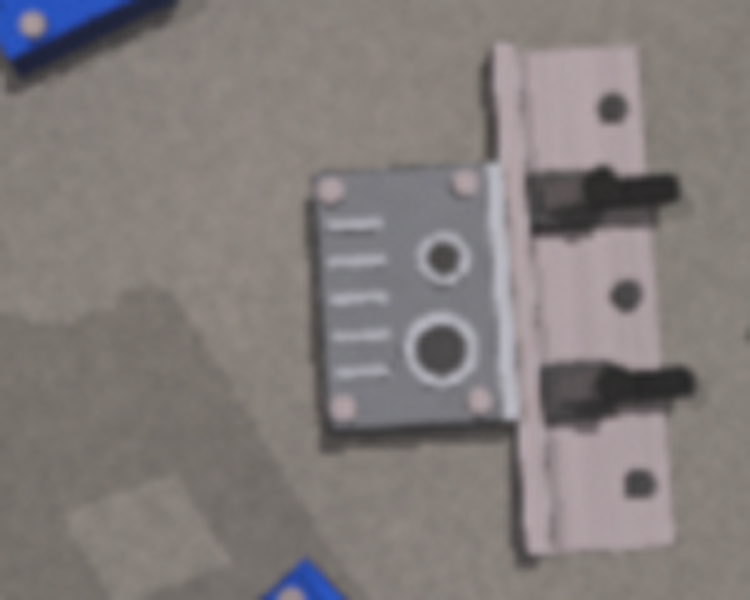

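The crop shows the bright edge (490,163)–(511,419) lying along the fence, with bolts at (330,188), (465,183), (480,400) and (342,407). The casting has moved about 1 mm closer to the middle (now about +2 mm) and is still square and flush. I'm handing in.

```bash
python3 -c "
from h import *
q=tofence(px2w(np.array([[465,183],[480,400],[342,407],[330,188]])/5+[245,190],49));d=q[0]+q[3]-q[1]-q[2];print(q.mean(0),np.degrees(np.arctan2(d[1],d[0])))
print(ctrl.close_job())"
```

```text
[ 1.81509011 49.52083336] -0.09002235749716483
the job is handed in; nothing more can be done
None
```

The casting now lies with its machined face flush against the fence, and I handed the job in at about 34 s.

**What I did:** I turned it about 62° clockwise with four pushes on alternating ends (rear, front, rear, front), about 130 mm from the fence. I then centred it with pushes on its end face and pushed it straight home with both open fingers. After a small nudge along the fence I pressed it home again and backed off.

**Last checks:**
- **Heading:** it is 0.1° off square.
- **Position along the fence:** it is about 2 mm off the midpoint between the clamps, towards +x.
- **Flushness:** the tool stopped at the same point on both presses, at up to 32 N against about 9 N while sliding, so the face is seated.
- **Disagreement:** the camera put the casting's origin at y ≈ 49.5 mm instead of 44. The same bolt measurement read a few mm long in the earlier pictures too. I trusted the contact stop and the picture over it.
- **Can, gear, mallet and piston:** they looked undisturbed in the scene view after the main push. I did not measure the mallet, and did not check any of them again after the last nudge.

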